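# Index the board under the hot-air nozzle and start the station

### The job

The board carriage of the rework station has to move one notch, so that its chip comes under the hot-air nozzle (not the camera). First take the amber flux jar out of the carriage's way and stand it upright on the green round mat, setting it down rather than dropping it; then pull the red index knob out, slide the carriage one notch to the nozzle and let the plunger snap fully home again; last, press the green start key just until it clicks, no further, and let it come back up. Leave the red key and everything else on the bench alone.

Things in the scene. Friction and masses are not known exactly. Their poses are not given: they have to be found in the camera images.
- rework: black rework station on the bench, deck 350 (x) by 330 (y) mm, deck top 50 mm above the bench; origin on the bench under the deck (deck runs from x -185 to +165 mm), z up, the -x side faces the robot. The carriage's guide runs along its y.
- light_bar (a point): centre of the underside of the aluminium light bar (40 mm in x, 330 along y, 18 thick) that spans the station 188 mm above the bench, on 14 mm square end posts at y +-156; axes as the station's. It hangs just behind the knob and the jars, so a hand must come in from the robot's side, leaning 20 to 40 deg from vertical, not straight down.
- knob (a point): centre of the red ribbed index knob (cylinder 26 mm diameter, 24 long) on the front of the carriage. z axis = the knob's axis = pull direction, leaning 25 deg from vertical towards the robot; y axis along the guide. Below it an 18 mm barrel; the carriage's sloping face (42 mm wide) lies 30 mm below this centre, so fingertips may go 25 mm past it. Moving it along y carries the carriage (drag 1 to 3 N).
- plunger (a joint): knob pull along its axis, m: 0 fully home, stop at 0.016; spring 6 N at home, 10 N at 0.012. At home the pin locks the carriage; 0.011 to 0.014 frees it. Let go between notches it stays out, pin resting on the bar at 0.008; over a notch (within 2 to 3 mm) the spring drives it home. Notches 75 mm apart, 11 mm wide, pin 8 mm.
- carriage (a joint): position of the carriage along the station's y, m: notches at -0.075, 0 and +0.075; it starts in the middle notch; end stops at +-0.090.
- chip (a point): the chip, on top of the blue circuit board on the carriage (board 150 by 100 mm, 93 mm above the bench, reaching under the heads); moves with the carriage. Axes as the station's.
- nozzle (a point): centre of the mouth of the square steel hot-air nozzle under the black head (head 75 by 85 mm, 150 tall; mouth 116 mm above the bench). It stands at the left or the right notch; the white camera head with the black round lens stands at the other. The chip belongs below this point.
- flux_jar: amber jar with an orange cap, cylinder 28 mm diameter, 58 mm tall, about 70 g; origin at the centre of its foot, z up. It stands on the station's front deck (50 mm up) in front of the nozzle, in the carriage's way, about 40 mm clear of the carriage.
- mat: round green mat with a black rim, 100 mm diameter, 4 mm thick, fixed to the bench to the left or the right of the station; origin at the centre of its underside. The whole foot of the jar goes on it.
- start_key (a joint): how far the green key is pressed, m: 0 up, hard stop 0.008. Its dome: 1.2 N at first, rising to about 4.8 N at 0.0022, then falling away to about 2 N at 0.0043 (the click; done at 0.0035). Beyond that it goes on softly at 2 to 2.5 N to the stop; more than 0.0065 is too far. It springs back when released.
- start_key_top (a point): centre of the top of the green start key, a round cap 20 mm diameter standing 14 mm proud of a white panel (120 wide by 110 mm) that leans 25 deg to the robot's side; z axis out of the key (press along -z), y along the panel's width, x up the slope. The red key is the same, 52 mm away along -y. The console stands on the opposite side of the station from the mat.
- stop_key (a joint): how far the red key is pressed, m; leave at 0.
- paste_jar: bystander: white jar with a blue cap, same size as the flux jar, on the deck in front of the camera head
- screwdriver: bystander: screwdriver, 150 mm long, lying on the bench in front of the station
- brush: bystander: brush, 140 mm long, lying on the bench at the station's left
- spool: bystander: steel spool, 52 mm diameter, 46 mm tall, on the bench at the front right
- bottle: bystander: blue bottle, 52 mm diameter, 110 mm tall, on the bench at the far right
- parts_tray: bystander: yellow parts tray 80 by 60 by 25 mm, on the bench at the front left
Things that resemble listed ones, but are neither listed nor needed, are in the scene too. Of the things that look like the part that bears start_key, the middle-sized one is meant.

How it is judged (in metres and radians):
On the way, in this order (a step that is already met when the one before it is completed fails the run):
1. the flux jar stands upright on the mat, let go (horizontal distance between flux_jar and mat below 0.036 m and height (world z) of flux_jar below 0.008 m and angle between flux_jar's own z axis and vertical below 0.1 rad and linear speed of flux_jar below 0.03 m/s and contact force between the fingers and flux_jar below 0.05 N), for 0.2 s.
2. the index knob is pulled out, its pin clear of the notch (value of joint plunger above 0.009 m), for 0.05 s.
3. the plunger is home in the notch with the chip under the nozzle (horizontal distance between chip and nozzle below 0.004 m and value of joint plunger below 0.0015 m), for 0.2 s.
4. the green key has clicked (value of joint start_key above 0.0035 m), for 0.02 s.
At the end, for the whole second after the job is handed in: the flux jar stands upright at rest with its whole foot on the mat (centre within 36 mm of the mat's), the chip is within 4 mm of the nozzle's centre line with the plunger home (within 1.5 mm), and the green key has been clicked and is back up (all of step 1 and all of step 3 and value of joint each of start_key, stop_key below 0.001 m); the robot touches nothing.
It fails at once if the green key is pressed well past its click (6.8 mm) (value of joint start_key above 0.0068 m).
It fails at once if the red key is pressed (value of joint stop_key above 0.002 m).
It fails at once if the flux jar is dropped or knocked off (in the air, untouched) (contact force between the fingers and flux_jar below 0.01 N and height (world z) of flux_jar between 0.014 and 0.044 m).
It fails at once if the flux jar is tipped over (angle between flux_jar's own z axis and vertical above 1.2 rad).
It fails at once if a bystander is displaced by more than 25 mm (distance of any of paste_jar, screwdriver, brush, spool, bottle, parts_tray from where it was at the start of the episode above 0.025 m).
It also fails if it takes over 72 s, if anything falls off the work surface, if the arm or the gripper's body presses on something with over 40 N, if the wrist force passes 120 N, or if a joint passes its speed limit or range.

### The arm

A 6-joint arm with a two-finger parallel gripper is mounted at the origin on the work surface. World frame = base frame: x ahead of the robot, y to its left, z up, the work surface at z = 0. Lengths are in mm, angles in rad, forces in N, time in s.
With the tool pointing down it reaches from about 250 to 850 mm from the base axis. Payload 12.5 kg.
Tool frame: the origin (TCP) lies at the very end of the fingers, on their centre line; the grasp point (between the pads) lies 19 mm behind it (bot.tcp_to_grasp is the distance from the TCP to the grasp point, in mm); z points along the fingers, y is the line along which they close (so a half turn about z gives the same grasp; the last joint's range is limited). The gripper opens to 93 mm and grips with 3 to 60 N. Pads are 15 mm wide; open, the fingers measure 128 mm over their backs; the gripper's body (75 mm by 188 mm) begins 65 mm behind the grasp point.
Start: joints at [1.041, 0.351, 1.652, -0, 1.139, -0.085], TCP at [236.62, 496.483, 218.633] pointing down, gripper open.
Joint ranges: [-2.75, 2.75], [-0.79, 2.1], [0.01, 2.65], [-1.57, 4.71], [0.07, 3.14], [-2.87, 2.87]. Speed limits (rad/s): [2.22, 2.22, 2.79, 3.14, 3.14, 3.14].

### API

Orientations are given as [roll, pitch, yaw] about the fixed x, y, z axes, in that order (R = Rz(yaw) Ry(pitch) Rx(roll)).
In Python, from plant import bot, read_camera gives the robot as it stands.
- The arm moves only by the tool step_arm, never from a script. Its argument "moves" is a list of rows, each a list of 3 entries, a list of its own where there are three numbers: the shift along the tool's x, y, z in mm, then the turn, a rotation vector about the tool's x, y, z in degrees, then the finger opening in mm, from 0 to 93. A call has 1 to 10 rows; each row shifts and turns the commanded pose from where the row before left it, along the tool's axes as they then stand; what a row does not reach is not made up. A row lasts 1/8 s, in which the tool goes at most 62.5 mm and 10.7 degrees, less where a joint would pass 70% of its speed; a pose out of reach is approached as far as the arm can. A call is refused whole if a number of a shift passes 62.5 or a number of a turn 10.7, either way. A call with a gripper value outside its range is refused whole. The fingers move at their own pace and stop on an object; "force" is the grip in N (left out, the last holds). Time passes only in rows, so rows that do not move let the fingers close. It gives the time, the measured TCP pose, the force, the opening and the grip force at its end, in the units of the state.
- bot.get_obs(): the state, without advancing time (a new reading comes with each control period).
- read_camera(name): name is "scene" or "side" or "wrist"; returns a dict with "pixels" (480x640x3 uint8, blue, green, red), "range_z" (480x640 float32, mm along the optical axis (not along the pixel's ray), 0 where there is no reading), "fovy" (degrees; the focal length in pixels is half the picture's height over the tangent of half this angle, whatever the lens; pixels are square), "cx", "cy" (the principal point, pixels), "position" and "orientation" of the camera in the world; the wrist camera has in their place "mount" (4x4, takes a point from camera to tool coordinates, whose origin is the TCP and whose axes are the flange's). Camera axes: x right, y up, looking along -z (the intrinsics and any distortion apply to the point x, -y, -z); pixel columns grow to the right and rows downward; lengths in mm; the calibration is good to about 2 mm. The wrist camera is an equidistant fisheye: a pixel r from the principal point sees the ray r / f radians off the axis. A picture is of the moment at which its call begins: read the wrist's pose just before it.
- bot.job_done(): hands the job in; it is judged then, once.
The state is a dict: "time": time; "qpos": joint angles; "qd": joint speeds; "joint_efforts": joint torques, N m; "position": TCP position; "orientation": TCP orientation; "ft_force": force on the tool from outside, world axes, zero at the start; "moment": the same for the moment, N m; "gripper_width": finger opening in mm; "grasp_force": force on a finger pad.
Only numpy, scipy, OpenCV 4.12 (cv2) and the standard library are available. Lean on these libraries where they do the work, as an engineer would, in place of code of your own. Each camera call takes 0.05 s, during which the arm holds its last target. There are 200 camera calls.

## Working session

There is one attempt and no reset: what is moved stays moved. The work goes in short steps, Python scripts to look and compute and a tool call to move; the robot and the scene stay as the last step left them, time stands still between calls to the robot, and variables do not carry over. Pictures are saved under pics/ and viewed, at most 10 in all, crops included, and the job is handed in when it is done.

Besides the shell and the picture viewer there is one more tool, called by a JSON object that holds its "method" and its "body", one argument or row to a line. step_arm: Moves the arm, as the interface text tells. Its arguments: {"type":"object","properties":{"moves":{"type":"array"},"force":{"type":"number"}},"required":["moves"]}

```bash
ls; mkdir -p pics; cat > h.py <<'E'
import numpy as np, cv2
from scipy.spatial.transform import Rotation as R
from plant import bot, read_camera
def rot(o):
    o=np.array(o,float)
    return o if o.shape==(3,3) else (R.from_euler('xyz',o).as_matrix() if o.size==3 else R.from_quat(o).as_matrix())
def cloud(c):
    "world points (480,640,3) of a static camera"
    h,w=c['range_z'].shape; f=h/2/np.tan(np.radians(c['fovy'])/2)
    u,v=np.meshgrid(np.arange(w),np.arange(h)); z=c['range_z']
    P=np.dstack([(u-c['cx'])/f*z,-(v-c['cy'])/f*z,-z])
    return P@rot(c['orientation']).T+np.array(c['position'])
E
python3 - <<'E'
from h import *
for n in('scene','side'):
    c=read_camera(n); cv2.imwrite(f'pics/{n}.png',c['pixels']); np.savez(f'{n}.npz',pix=c['pixels'],P=cloud(c),z=c['range_z'])
    print(n,{k:c[k] for k in c if k not in('pixels','range_z')})
print(bot.get_obs())
E
```

```text
pics
scene {'fovy': 48.45542530743416, 'cx': 310.64864892189, 'cy': 239.01064121299217, 'position': array([1629.80711354,   32.90605814, 1138.99017237]), 'orientation': array([0.8007594 , 0.01283234, 1.5548082 ])}
side {'fovy': 54.368046226194814, 'cx': 323.72414059249024, 'cy': 237.167847223481, 'position': array([  14.19412765, -573.60778715,  917.14437668]), 'orientation': array([ 0.81365191,  0.0141572 , -0.78943062])}
{'time': 0.1, 'qpos': array([ 1.04139861e+00,  3.51135113e-01,  1.65234930e+00,  4.16236916e-05,
        1.13910817e+00, -8.45927969e-02]), 'qd': array([-0.00136654, -0.00197675,  0.00067721,  0.00012906, -0.00074419,
       -0.00128209]), 'joint_efforts': array([ 3.49999982e-04, -4.98030174e+01, -2.85698390e+01,  7.00722355e-02,
        2.39028514e-02, -5.96459518e-05]), 'position': array([236.46393089, 496.23457349, 218.18524359]), 'orientation': array([-3.14059949e+00, -1.22138682e-04,  2.69677024e+00]), 'ft_force': array([-0.33002007, -0.04033316,  0.05886163]), 'moment': array([0.06980011, 0.02234691, 0.01522357]), 'grasp_force': 0.0, 'gripper_width': 93.00964963659116}
```

View pics/scene.png

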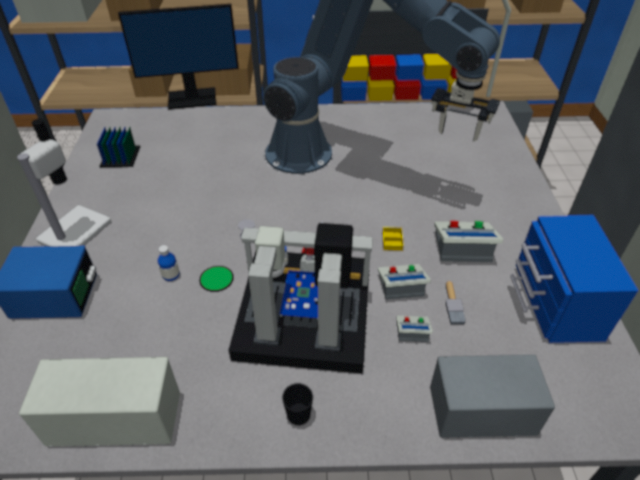

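View pics/side.png

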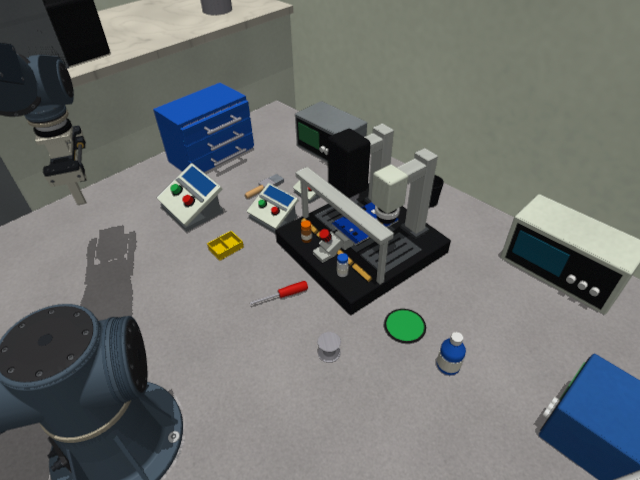

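The scene shows three consoles: large (467,235), middle (404,278) and small (414,326). In the side view they sit at (188,195), (272,205) and (300,188). The middle-sized one is the one meant, but I still need to confirm it by measuring. The mat is at side (405,325), and the amber jar with the orange cap at (306,230). The red knob is at (325,236), and the black head with the nozzle is on the robot's left.

```bash
python3 - <<'E'
from h import *
for n in('scene','side'):
    d=np.load(n+'.npz'); hsv=cv2.cvtColor(d['pix'],cv2.COLOR_BGR2HSV); P=d['P']
    for col,(lo,hi) in dict(green=((45,120,60),(85,255,255)),red=((0,170,70),(6,255,255)),orange=((8,170,80),(20,255,255)),blue=((100,150,60),(125,255,255)),white=((0,0,140),(179,50,255))).items():
        m=cv2.inRange(hsv,lo,hi)
        k,lab,st,ce=cv2.connectedComponentsWithStats(m)
        for i in range(1,k):
            if st[i,4]<15: continue
            q=P[(lab==i)&(d['z']>0)]
            if len(q)==0: continue
            c=np.median(q,0)
            if not(250<c[0]<900 and abs(c[1])<420 and -10<c[2]<300): continue
            a,b=np.percentile(q,[3,97],axis=0)
            print(n,col,ce[i].round(),st[i,4],'mean',q.mean(0).round(),'min',a.round(),'max',b.round())
d=np.load('side.npz')
cv2.imwrite('pics/crop.png',cv2.resize(d['pix'][130:330,150:420],None,fx=2.9,fy=2.9,interpolation=cv2.INTER_CUBIC))
E
```

```text
scene green [216. 278.] 608 mean [ 611. -235.    4.] min [ 572. -275.   -1.] max [ 650. -196.    8.]
scene green [411. 268.] 24 mean [639. 311.  59.] min [630. 305.  53.] max [644. 317.  64.]
scene green [303. 293.] 25 mean [750.  14.  95.] min [738.   1.  93.] max [758.  25.  98.]
scene red [308. 251.] 39 mean [620.  28. 116.] min [535.  14.  32.] max [630.  40. 130.]
scene red [393. 270.] 17 mean [644. 259.  60.] min [637. 254.  55.] max [647. 265.  64.]
scene blue [166. 261.] 184 mean [ 607. -363.   75.] min [ 591. -384.   60.] max [ 619. -346.   89.]
scene blue [300. 296.] 1118 mean [756.   6.  93.] min [677. -37.  87.] max [820.  47.  97.]
scene blue [406. 277.] 87 mean [677. 292.  65.] min [667. 250.  58.] max [686. 332.  70.]
scene blue [415. 327.] 44 mean [826. 293.  45.] min [819. 265.  40.] max [832. 322.  49.]
scene white [289. 275.] 118452 mean [503.  -4. -11.] min [-714. -749. -743.] max [1110.  834.  151.]
scene white [294. 249.] 44 mean [495. -15.  -0.] min [488. -35.  -5.] max [506.   4.   3.]
scene white [358. 254.] 28 mean [522. 177.   0.] min [513. 164.  -6.] max [
[... 1717 characters left out ...]
35. 236.] min [ 852.   52. -249.] max [1642.  666.  297.]
side white [373. 138.] 111 mean [850.  88. 269.] min [816.  60. 277.] max [856.  97. 282.]
side white [426. 154.] 162 mean [940. -22. 228.] min [ 832.  -96. -279.] max [1644.  421.  297.]
side white [398. 170.] 726 mean [802. -35. 253.] min [707. -89.  -2.] max [1139.  212.  292.]
side white [310. 194.] 39 mean [775. 256.  35.] min [670. 132.  21.] max [792. 276. 168.]
side white [316. 204.] 117 mean [783. 241.  -0.] min [752. 228.  -4.] max [811. 255.   3.]
side white [333. 242.] 79 mean [630.  20.  93.] min [608.  10.  82.] max [644.  37. 100.]
side white [321. 254.] 80 mean [596.  31.  66.] min [586.  14.  63.] max [606.  52.  69.]
```

View pics/crop.png

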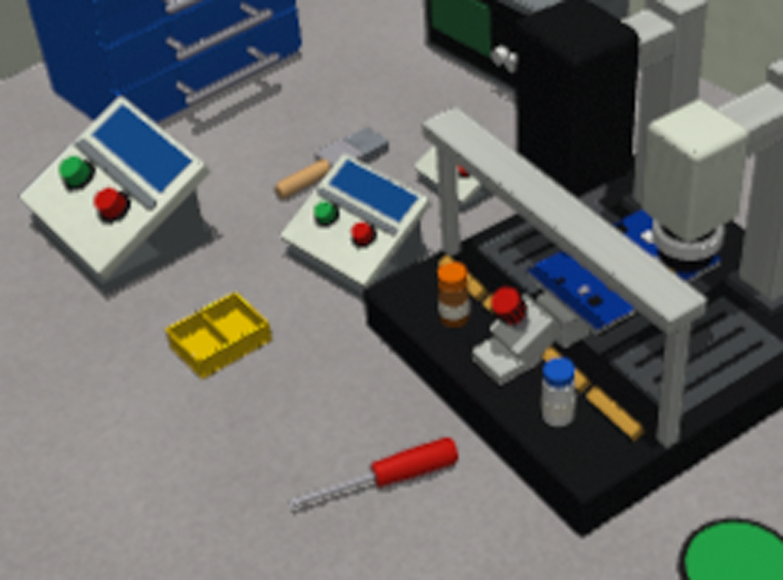

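The crop confirms it. The middle-sized console is at crop (355,215), between the large one at (115,195) and the small one at (450,170). Its green key is at (325,212), on the robot's left of the red key at (361,233). The amber jar is at (453,293), the knob at (508,305) and the paste jar at (558,390).

```bash
python3 - <<'E'
from h import *
D={n:np.load(n+'.npz') for n in('scene','side')}
def pts(n,lo,hi,box):
    d=D[n];m=(cv2.inRange(cv2.cvtColor(d['pix'],cv2.COLOR_BGR2HSV),lo,hi)>0)&(d['z']>0)
    P=d['P'];b=np.array(box);m&=((P>b[:,0])&(P<b[:,1])).all(2);return P[m]
A=((0,0,0),(179,255,255))
for n in D:
    q=pts(n,*A,((560,720),(-170,250),(200,214)))
    r=cv2.minAreaRect(q[:,:2].astype(np.float32)); print(n,'bar',len(q),r,'zmed',np.median(q[:,2]))
    for nm,lo,hi,box in [('jarcap',(6,150,60),(22,255,255),((590,660),(80,140),(85,120))),
      ('jarcap_top',(6,150,60),(22,255,255),((590,660),(80,140),(105,112))),
      ('paste',(100,120,50),(125,255,255),((570,640),(-80,-10),(95,115))),
      ('knob',(0,150,40),(8,255,255),((590,650),(-10,70),(95,150))),
      ('key',(45,100,40),(85,255,255),((610,660),(280,340),(40,80))),
      ('red',(0,130,40),(8,255,255),((610,660),(235,285),(40,80)))]:
        q=pts(n,lo,hi,box)
        if len(q)>3: print(n,nm,len(q),q.mean(0).round(1),np.percentile(q,[2,98],axis=0).round(1).tolist())
    q=pts(n,(0,0,100),(179,60,255),((600,700),(230,350),(15,100)))
    m=q.mean(0); _,_,V=np.linalg.svd(q-m); nn=V[2]*np.sign(V[2,2]); print('panel',len(q),m.round(1),nn.round(3),np.degrees(np.arccos(nn[2])).round(1))
    q=pts(n,(100,150,50),(125,255,255),((660,830),(-60,80),(85,100)))
    print('board',cv2.minAreaRect(q[:,:2].astype(np.float32)))
    q=pts(n,*A,((500,900),(-250,250),(45,54))); r=cv2.minAreaRect(q[:,:2].astype(np.float32));print('deck',r)
E
```

```text
scene bar 814 ((664.376953125, 25.2095947265625), (329.11761474609375, 46.16288757324219), 82.01348876953125) zmed 207.07176684389168
scene knob 39 [624.5  30.  120.9] [[615.4, 18.0, 113.6], [630.7, 42.3, 129.8]]
scene key 30 [636.9 311.3  58.3] [[621.4, 304.9, 51.3], [644.6, 318.9, 64.0]]
scene red 26 [642.1 259.6  59.5] [[633.8, 252.4, 53.4], [646.9, 266.4, 64.1]]
panel 455 [656.1 291.   54. ] [-0.395 -0.014  0.919] 23.3
board ((747.4970092773438, 7.1141815185546875), (92.55540466308594, 152.3619842529297), 85.84356689453125)
deck ((743.25146484375, 45.235748291015625), (392.2025146484375, 353.285888671875), 82.37454986572266)
side bar 1775 ((685.768310546875, 21.634414672851562), (331.35552978515625, 95.05322265625), 82.15728759765625) zmed 207.6938038009681
side jarcap 114 [613.4 103.6 101.6] [[603.3, 94.0, 85.8], [628.4, 118.6, 110.2]]
side jarcap_top 57 [615.7 106.9 107.9] [[603.5, 95.6, 105.3], [628.7, 119.0, 110.6]]
side paste 87 [593.3 -45.1 107. ] [[582.4, -55.9, 101.1], [606.8, -32.9, 110.7]]
side knob 95 [609.5  29.  125.3] [[598.5, 19.3, 111.5], [622.1, 42.1, 133.2]]
side key 40 [630.8 309.1  56.2] [[620.8, 301.7, 46.4], [642.6, 318.6, 63.4]]
side red 43 [635.2 257.9  56.4] [[625.7, 251.5, 48.6], [648.4, 267.3, 62.5]]
panel 718 [637.8 283.9  47.5] [-0.425 -0.043  0.904] 25.3
board ((744.3978881835938, 15.135868072509766), (104.22412109375, 148.46778869628906), 81.98265838623047)
deck ((737.9378662109375, 41.8792724609375), (386.64288330078125, 353.62603759765625), 82.12364959716797)
```

```bash
cat >> h.py <<'E'
YAW=np.radians(-8)
def pose(lean,yaw=-8.):
    "tool R: leaning deg towards robot, closing along station y"
    c,s=np.cos(np.radians(yaw)),np.sin(np.radians(yaw)); l=np.radians(lean)
    y=np.array([-s,c,0]); z=np.array([np.sin(l)*c,np.sin(l)*s,-np.cos(l)])
    return np.c_[np.cross(y,z),y,z]
def to(p,Rt,grasp=True):
    "prints remaining turn (tool, deg), then shift in target tool axes (mm)"
    o=bot.get_obs(); Rc=rot(o['orientation']); p=np.array(p,float)
    if grasp: p=p+19*Rt[:,2]
    print('turn',np.degrees(R.from_matrix(Rc.T@Rt).as_rotvec()).round(2),'shift(target axes)',(Rt.T@(p-o['position'])).round(1),'tcp',np.round(o['position'],1),'t',round(o['time'],2),'w',round(o['gripper_width'],1),'g',round(o['grasp_force'],2))
E
python3 - <<'E'
from h import *
Rt=pose(30); g=np.array([616,107,86.])
print(Rt.round(3))
to(g-130*Rt[:,2],Rt); to(g,Rt)
E
```

```text
[[-0.858  0.139  0.495]
 [ 0.121  0.99  -0.07 ]
 [-0.5    0.    -0.866]]
turn [ -4.63 -29.78 -17.07] shift(target axes) [-306.3 -332.6  218.5] tcp [236.5 496.2 218.2] t 0.1 w 93.0 g 0.0
turn [ -4.63 -29.78 -17.07] shift(target axes) [-306.3 -332.6  348.5] tcp [236.5 496.2 218.2] t 0.1 w 93.0 g 0.0
```

{"method": "step_arm", "body": {
  "moves": [
    [[0, 0, 0], [-1.16, -7.45, -4.27], 46],
    [[0, 0, 0], [-1.16, -7.45, -4.27], 46],
    [[0, 0, 0], [-1.16, -7.45, -4.27], 46],
    [[0, 0, 0], [-1.16, -7.45, -4.27], 46]
  ],
  "force": 15
}}

```text
time: 0.6
position: [236.5, 496.7, 218.8]
orientation: [3.141, 0.528, 3.005]
ft_force: [1.3, 0.2, -0.8]
gripper_width: 57.3
grasp_force: 0.0
```

{"method": "step_arm", "body": {
  "moves": [
    [[-30.6, -33.3, 21.9], [0, 0, 0], 46],
    [[-30.6, -33.3, 21.9], [0, 0, 0], 46],
    [[-30.6, -33.3, 21.9], [0, 0, 0], 46],
    [[-30.6, -33.3, 21.9], [0, 0, 0], 46],
    [[-30.6, -33.3, 21.9], [0, 0, 0], 46],
    [[-30.6, -33.3, 21.9], [0, 0, 0], 46],
    [[-30.6, -33.3, 21.9], [0, 0, 0], 46],
    [[-30.6, -33.3, 21.9], [0, 0, 0], 46],
    [[-30.6, -33.3, 21.9], [0, 0, 0], 46],
    [[0, 0, 0], [0, 0, 0], 46]
  ]
}}

```text
time: 1.85
position: [530.0, 150.3, 185.2]
orientation: [3.141, 0.524, 2.998]
ft_force: [0.2, -0.2, -0.1]
gripper_width: 46.1
grasp_force: 0.0
```

```bash
python3 - <<'E'
from h import *
Rt=pose(30); g=np.array([616,107,86.])
to(g-130*Rt[:,2],Rt); to(g,Rt)
c=read_camera('wrist'); cv2.imwrite('pics/w1.png',c['pixels']); print(c['mount'].round(3),c['fovy'],c['cx'],c['cy'])
E
```

```text
turn [-0.08  0.01 -0.21] shift(target axes) [-29.4 -30.9  20.5] tcp [530.  150.3 185.2] t 1.85 w 46.1 g 0.0
turn [-0.08  0.01 -0.21] shift(target axes) [-29.4 -30.9 150.5] tcp [530.  150.3 185.2] t 1.85 w 46.1 g 0.0
[[   0.       0.965    0.263   73.864]
 [   1.      -0.       0.       0.435]
 [   0.       0.263   -0.965 -166.276]
 [   0.       0.       0.       1.   ]] 65.70646984690485 324.5825411573886 238.84844060133585
```

View pics/w1.png

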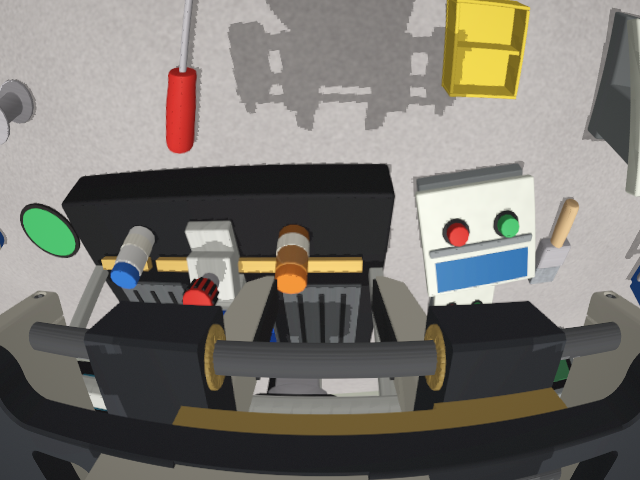

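The wrist view shows the amber jar at (292,260), the knob at (200,290), and the middle console with its green key at (507,225) and red key at (457,233). I'll refine these positions from the wrist depth.

```bash
cat >> h.py <<'E'
def wcloud():
    o=bot.get_obs(); c=read_camera('wrist'); h,w=c['range_z'].shape; f=h/2/np.tan(np.radians(c['fovy'])/2)
    u,v=np.meshgrid(np.arange(w),np.arange(h)); x=u-c['cx']; y=v-c['cy']; r=np.hypot(x,y)+1e-9; t=np.tan(r/f); z=c['range_z']
    P=np.dstack([x/r*t*z,-y/r*t*z,-z,np.ones_like(z)])@c['mount'].T
    return c['pixels'],P[...,:3]@rot(o['orientation']).T+o['position'],z
def wpts(W,lo,hi,box):
    m=(cv2.inRange(cv2.cvtColor(W[0],cv2.COLOR_BGR2HSV),lo,hi)>0)&(W[2]>0); b=np.array(box)
    return W[1][m&((W[1]>b[:,0])&(W[1]<b[:,1])).all(2)]
E
python3 - <<'E'
from h import *
W=wcloud()
for nm,lo,hi,box in [('captop',(6,120,60),(22,255,255),((590,660),(80,140),(104,115))),
 ('jarbody',(6,120,30),(22,255,255),((590,660),(80,140),(60,104))),
 ('knob',(0,120,30),(8,255,255),((590,650),(-10,70),(95,150))),
 ('key',(45,80,40),(85,255,255),((610,660),(280,340),(40,80))),
 ('red',(0,120,40),(8,255,255),((610,660),(235,285),(40,80))),
 ('mat',(45,80,40),(85,255,255),((530,690),(-320,-150),(-10,15)))]:
    q=wpts(W,lo,hi,box)
    if len(q): print(nm,len(q),q.mean(0).round(1),np.percentile(q,[2,98],axis=0).round(1).tolist())
q=wpts(W,(0,0,120),(179,40,255),((600,690),(235,345),(20,90))); m=q.mean(0);n=np.linalg.svd(q-m)[2][2];print('panel',len(q),m,n)
E
```

```text
captop 528 [614.3 111.2 107.2] [[603.5, 100.8, 104.5], [627.6, 122.0, 108.5]]
jarbody 1026 [616.9 114.3  84.2] [[602.5, 82.5, 60.3], [657.5, 137.6, 103.3]]
knob 578 [603.5  37.4 120.7] [[596.7, 24.2, 104.8], [612.9, 46.5, 127.9]]
key 399 [627.2 311.9  56. ] [[619.7, 303.7, 44.5], [644.6, 322.7, 62.3]]
red 407 [631.2 260.7  56.5] [[624.5, 252.3, 45.5], [639.7, 270.1, 62.5]]
mat 1687 [ 606.6 -231.8    3.9] [[567.8, -273.5, 2.6], [647.5, -193.1, 5.1]]
panel 6075 [630.05815091 285.64086726  43.94797628] [-0.43512503 -0.03885067  0.89953145]
```

{"method": "step_arm", "body": {
  "moves": [
    [[-29, -27, 0], [0, 0, 0], 46],
    [[0, 0, 30], [0, 0, 0], 46],
    [[0, 0, 30], [0, 0, 0], 46],
    [[0, 0, 30], [0, 0, 0], 46],
    [[0, 0, 30], [0, 0, 0], 46],
    [[0, 0, 30], [0, 0, 0], 46],
    [[0, 0, 0], [0, 0, 0], 46]
  ]
}}

```text
time: 2.82
position: [623.2, 113.4, 68.6]
orientation: [-3.142, 0.521, 3.004]
ft_force: [-0.3, -0.0, 0.6]
gripper_width: 45.8
grasp_force: 0.0
```

```bash
python3 - <<'E'
from h import *
to((616,111,86),pose(30))
W=wcloud(); cv2.imwrite('pics/w2.png',W[0][150:480])
E
```

```text
turn [ 0.04 -0.13  0.08] shift(target axes) [-2.8 -3.4  0.5] tcp [623.2 113.4  68.6] t 2.83 w 45.8 g 0.0
```

View pics/w2.png

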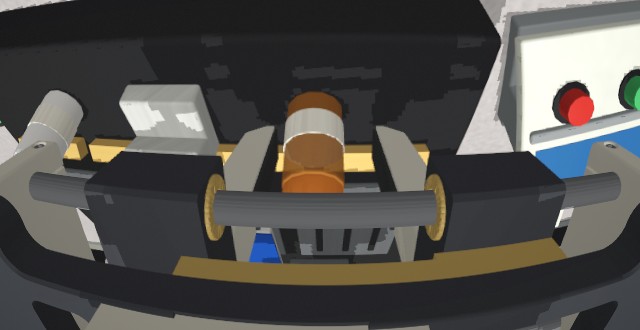

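The jar sits between the fingers, slightly left of centre. I'll apply the small correction and close.

{"method": "step_arm", "body": {
  "moves": [
    [[-2.8, -3.4, 0], [0, 0, 0], 46],
    [[0, 0, 0], [0, 0, 0], 28],
    [[0, 0, 0], [0, 0, 0], 20],
    [[0, 0, 0], [0, 0, 0], 20],
    [[0, 0, 0], [0, 0, 0], 20]
  ],
  "force": 15
}}

```text
time: 3.5
position: [626.4, 108.6, 72.3]
orientation: [3.14, 0.525, 3.002]
ft_force: [-3.4, 0.1, 6.7]
gripper_width: 27.8
grasp_force: 15.0
```

{"method": "step_arm", "body": {
  "moves": [
    [[0, 0, -10], [0, 0, 0], 20],
    [[0, 0, -30], [0, 0, 0], 20],
    [[0, 0, -30], [0, 0, 0], 20],
    [[0, 0, -30], [0, 0, 0], 20],
    [[0, 0, -30], [0, 0, 0], 20],
    [[0, -30, 0], [0, 0, 0], 20],
    [[0, -40, 0], [0, 0, 0], 20],
    [[0, -40, 0], [0, 0, 0], 20],
    [[0, -40, 0], [0, 0, 0], 20],
    [[0, -40, 0], [0, 0, 0], 20]
  ]
}}

```text
time: 4.75
position: [534.8, -71.5, 184.4]
orientation: [3.14, 0.525, 3.002]
ft_force: [0.3, 0.9, -0.7]
gripper_width: 27.9
grasp_force: 15.0
```

```bash
python3 - <<'E'
from h import *
Rt=pose(30)
# desired TCP above mat: horizontal offset of TCP from jar axis is (626.4-616,108.6-111)
W=wcloud(); q=wpts(W,(45,80,40),(85,255,255),((530,690),(-320,-150),(-10,15))); print(len(q),q.mean(0),np.percentile(q,[1,99],axis=0))
j=wpts(W,(6,120,30),(22,255,255),((450,680),(-150,80),(100,260))); print('jar',len(j),j.mean(0).round(1),np.percentile(j,[1,99],axis=0).round(1))
to((620,-228,150),Rt,False); to((620,-228,26.5),Rt,False)
E
```

```text
3956 [ 605.7999424  -234.1214667     3.86142497] [[ 565.62985972 -278.38147958    2.36158456]
 [ 649.62703836 -192.70514128    5.33051386]]
jar 5676 [506.9 -67.3 207.4] [[452.7 -82.  163.8]
 [522.6 -45.  259.5]]
turn [0.02 0.12 0.1 ] shift(target axes) [ -74.5 -140.2   82.9] tcp [534.6 -74.5 184.5] t 4.8 w 27.9 g 15.0
turn [0.02 0.12 0.1 ] shift(target axes) [ -12.7 -140.2  189.8] tcp [534.6 -74.5 184.5] t 4.8 w 27.9 g 15.0
```

{"method": "step_arm", "body": {
  "moves": [
    [[0, -35, 0], [0, 0, 0], 20],
    [[0, -35, 0], [0, 0, 0], 20],
    [[0, -35, 0], [0, 0, 0], 20],
    [[-10, -35, 20], [0, 0, 0], 20],
    [[0, 0, 40], [0, 0, 0], 20],
    [[0, 0, 40], [0, 0, 0], 20],
    [[0, 0, 40], [0, 0, 0], 20],
    [[0, 0, 15], [0, 0, 0], 20],
    [[0, 0, 0], [0, 0, 0], 20]
  ]
}}

```text
time: 5.92
position: [601.1, -220.5, 53.9]
orientation: [3.139, 0.523, 3.002]
ft_force: [0.2, -0.4, -0.2]
gripper_width: 27.9
grasp_force: 15.0
```

```bash
python3 - <<'E'
from h import *
to((616,-230,26.5),pose(30),False)
W=wcloud(); cv2.imwrite('pics/w3.png',W[0])
for n in ('side',):
    c=read_camera(n); d=cloud(c); hs=cv2.cvtColor(c['pixels'],cv2.COLOR_BGR2HSV)
    m=(cv2.inRange(hs,(6,120,60),(22,255,255))>0)&(c['range_z']>0); b=(d[...,0]>560)&(d[...,0]<660)&(d[...,1]<-180)&(d[...,1]>-280)&(d[...,2]>8)
    q=d[m&b]; print(len(q),q.mean(0) if len(q) else 0,np.percentile(q,[2,98],axis=0) if len(q) else 0)
    cv2.imwrite('pics/s3.png',cv2.resize(c['pixels'][240:400,320:500],None,fx=3,fy=3))
E
```

```text
turn [ 0.12 -0.03 -0.01] shift(target axes) [-0.2 -7.3 31.8] tcp [ 601.1 -220.5   53.9] t 5.92 w 27.9 g 15.0
8 [ 569.10270046 -260.41646695  160.45477073] [[ 563.49883607 -261.08980935  157.9769976 ]
 [ 574.43604386 -259.60390798  161.66547145]]
```

View pics/s3.png

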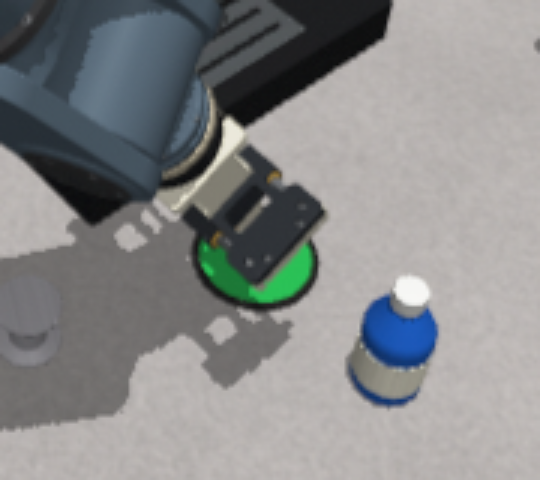

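The jar is hidden behind the hand, over the middle of the mat. The bottle is clear of the gripper. I'll lower slowly.

{"method": "step_arm", "body": {
  "moves": [
    [[0, -5, 12], [0, 0, 0], 20],
    [[0, 0, 12], [0, 0, 0], 20],
    [[0, 0, 4], [0, 0, 0], 20],
    [[0, 0, 0], [0, 0, 0], 20],
    [[0, 0, 0], [0, 0, 0], 20]
  ]
}}

```text
time: 6.65
position: [614.5, -228.0, 31.1]
orientation: [3.141, 0.525, 3.002]
ft_force: [-0.4, 0.5, -0.8]
gripper_width: 27.6
grasp_force: 15.0
```

{"method": "step_arm", "body": {
  "moves": [
    [[0.5, 0, 0.9], [0, 0, 0], 20],
    [[0.5, 0, 0.9], [0, 0, 0], 20],
    [[0, 0, 0], [0, 0, 0], 20],
    [[0, 0, 0], [0, 0, 0], 20]
  ]
}}

```text
time: 7.15
position: [614.5, -228.0, 28.4]
orientation: [3.14, 0.524, 3.002]
ft_force: [-0.1, 0.2, -0.8]
gripper_width: 27.7
grasp_force: 15.0
```

{"method": "step_arm", "body": {
  "moves": [
    [[0.5, 0, 0.9], [0, 0, 0], 20],
    [[0.3, 0, 0.5], [0, 0, 0], 20],
    [[0, 0, 0], [0, 0, 0], 20],
    [[0, 0, 0], [0, 0, 0], 20]
  ]
}}

```text
time: 7.65
position: [614.6, -228.0, 26.8]
orientation: [3.141, 0.524, 3.002]
ft_force: [0.3, 0.4, -1.5]
gripper_width: 27.7
grasp_force: 15.0
```

{"method": "step_arm", "body": {
  "moves": [
    [[0.3, 0, 0.5], [0, 0, 0], 20],
    [[0, 0, 0], [0, 0, 0], 20],
    [[0, 0, 0], [0, 0, 0], 20]
  ]
}}

```text
time: 8.02
position: [614.6, -228.0, 26.3]
orientation: [3.141, 0.525, 3.002]
ft_force: [-0.2, 0.1, 0.9]
gripper_width: 27.7
grasp_force: 15.0
```

{"method": "step_arm", "body": {
  "moves": [
    [[0.3, 0, 0.5], [0, 0, 0], 20],
    [[0, 0, 0], [0, 0, 0], 20],
    [[0, 0, 0], [0, 0, 0], 20]
  ]
}}

```text
time: 8.4
position: [614.8, -228.1, 26.3]
orientation: [3.141, 0.525, 3.002]
ft_force: [-5.4, 1.9, 8.0]
gripper_width: 27.5
grasp_force: 15.0
```

{"method": "step_arm", "body": {
  "moves": [
    [[0.3, 0, 0.5], [0, 0, 0], 20],
    [[0, 0, 0], [0, 0, 0], 20],
    [[0, 0, 0], [0, 0, 0], 20]
  ]
}}

```text
time: 8.78
position: [615.0, -228.1, 26.2]
orientation: [3.141, 0.526, 3.002]
ft_force: [-5.5, 2.0, 12.9]
gripper_width: 27.6
grasp_force: 15.0
```

Contact is firm, so the jar is standing on the mat. I'll back off the last step, open and retract.

{"method": "step_arm", "body": {
  "moves": [
    [[-0.3, 0, -0.5], [0, 0, 0], 28],
    [[0, 0, 0], [0, 0, 0], 34],
    [[0, 0, 0], [0, 0, 0], 46],
    [[0, 0, 0], [0, 0, 0], 46],
    [[0, 0, -15], [0, 0, 0], 46],
    [[0, 0, -35], [0, 0, 0], 46],
    [[0, 0, -45], [0, 0, 0], 46],
    [[0, 0, -45], [0, 0, 0], 46],
    [[0, 0, -35], [0, 0, 0], 46],
    [[0, 0, 0], [0, 0, 0], 46]
  ]
}}

```text
time: 10.02
position: [527.9, -216.4, 179.3]
orientation: [-3.141, 0.528, 3.002]
ft_force: [1.2, -0.6, -0.1]
gripper_width: 46.0
grasp_force: 0.0
```

```bash
python3 - <<'E'
from h import *
W=wcloud()
q=wpts(W,(6,110,30),(22,255,255),((540,680),(-300,-160),(10,80)))
print('jar',len(q),np.percentile(q,[1,99],axis=0).round(1)); t=q[q[:,2]>58]; print('top',len(t),t.mean(0))
print('mat',wpts(W,(45,80,40),(85,255,255),((530,690),(-320,-150),(-10,15))).mean(0))
Rt=pose(25); K=np.array([614,36,122.])
to(K-130*Rt[:,2],Rt)
cv2.imwrite('pics/w4.png',W[0])
E
```

```text
jar 1247 [[ 590.9 -238.1   10.8]
 [ 615.  -213.3   62.6]]
top 565 [ 602.80860836 -225.93726583   61.33897371]
mat [ 599.44760788 -235.07164789    3.79599506]
turn [ 0.01  5.14 -0.01] shift(target axes) [-21.9 261.7 -39.3] tcp [ 528.  -216.2  177.8] t 10.07 w 46.1 g 0.0
```

View pics/w4.png

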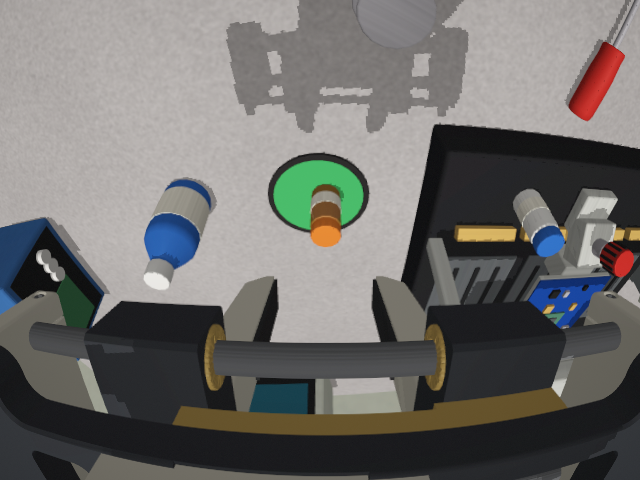

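The jar stands upright on the mat with its foot at (325,190). Next I'll move in front of the knob.

{"method": "step_arm", "body": {
  "moves": [
    [[0, 0, -39], [0, 5.1, 0], 46],
    [[-11, 44, 0], [0, 0, 0], 46],
    [[-11, 44, 0], [0, 0, 0], 46],
    [[0, 44, 0], [0, 0, 0], 46],
    [[0, 44, 0], [0, 0, 0], 46],
    [[0, 44, 0], [0, 0, 0], 46],
    [[0, 42, 0], [0, 0, 0], 46],
    [[0, 0, 0], [0, 0, 0], 46]
  ]
}}

```text
time: 11.08
position: [564.7, 46.2, 218.7]
orientation: [3.14, 0.433, 3.006]
ft_force: [-0.2, 0.3, -0.6]
gripper_width: 46.1
grasp_force: 0.0
```

```bash
python3 - <<'E'
from h import *
W=wcloud(); Rt=pose(25)
q=wpts(W,(0,120,30),(8,255,255),((585,660),(-10,80),(95,150))); print('knob',len(q),q.mean(0))
l=(q-q.mean(0))@Rt; print('local min/max',np.percentile(l,[1,99],axis=0).round(1))
# centre: extents of knob in tool axes: y mid; top face at min z (tool z into knob)
a=q@Rt; lo,hi=np.percentile(a,[1,99],axis=0); print(lo,hi)
top=a[a[:,2]<lo[2]+3]; print('top face',len(top),np.percentile(top,[1,99],axis=0).round(1))
tl,th=np.percentile(top,[1,99],axis=0)
c=np.array([(tl[0]+th[0])/2,(tl[1]+th[1])/2,np.median(top[:,2])+12]); C=Rt@c; print('centre',C.round(1))
to(C,Rt)
cap=wpts(W,(100,120,50),(125,255,255),((560,640),(-80,0),(95,115)));print('paste cap',cap.mean(0))
E
```

```text
knob 950 [606.51074514  34.05925427 126.05116828]
local min/max [[-12.9 -11.9  -2.4]
 [ 11.2  11.7  15.7]]
[-606.25939311  106.26436294  135.20389815] [-582.14374221  129.83874207  153.32271258]
top face 835 [[-605.8  106.6  135.2]
 [-582.7  129.8  138.1]]
centre [612.   33.3 116.4]
turn [ 0.13 -0.19  0.15] shift(target axes) [ -0.8  -4.7 132.3] tcp [564.5  44.8 218.8] t 11.12 w 45.9 g 0.0
paste cap [592.01098921 -40.61964567 106.30154969]
```

{"method": "step_arm", "body": {
  "moves": [
    [[-0.8, -4.7, 30], [0, 0, 0], 44],
    [[0, 0, 30], [0, 0, 0], 44],
    [[0, 0, 30], [0, 0, 0], 44],
    [[0, 0, 25], [0, 0, 0], 44],
    [[0, 0, 16], [0, 0, 0], 44],
    [[0, 0, 0], [0, 0, 0], 44],
    [[0, 0, 0], [0, 0, 0], 44]
  ]
}}

```text
time: 12.0
position: [619.5, 30.9, 102.6]
orientation: [3.14, 0.436, 3.002]
ft_force: [0.8, -0.4, -0.2]
gripper_width: 43.9
grasp_force: 0.0
```

```bash
python3 - <<'E'
from h import *
to((612,33.3,116.4),pose(25)); print(bot.get_obs()['ft_force'])
E
```

```text
turn [ 0.06 -0.02 -0.02] shift(target axes) [1.2 1.3 3.2] tcp [619.5  30.9 102.6] t 12.0 w 43.9 g 0.0
[ 0.80610834 -0.37886491 -0.15435729]
```

{"method": "step_arm", "body": {
  "moves": [
    [[1.2, 1.3, 1.5], [0, 0, 0], 36],
    [[0, 0, 0], [0, 0, 0], 20],
    [[0, 0, 0], [0, 0, 0], 15],
    [[0, 0, 0], [0, 0, 0], 15],
    [[0, 0, 0], [0, 0, 0], 15]
  ],
  "force": 40
}}

```text
time: 12.62
position: [619.2, 32.6, 100.5]
orientation: [3.14, 0.436, 3.002]
ft_force: [-3.6, 0.9, 6.0]
gripper_width: 25.4
grasp_force: 40.0
```

{"method": "step_arm", "body": {
  "moves": [
    [[0, 0, -4], [0, 0, 0], 15],
    [[0, 0, -4], [0, 0, 0], 15],
    [[0, 0, -4.5], [0, 0, 0], 15],
    [[0, 0, 0], [0, 0, 0], 15],
    [[0, 0, 0], [0, 0, 0], 15]
  ]
}}

```text
time: 13.25
position: [614.0, 33.1, 111.2]
orientation: [3.14, 0.436, 3.002]
ft_force: [6.4, -0.3, -7.8]
gripper_width: 25.1
grasp_force: 40.0
```

```bash
python3 - <<'E'
from h import *
o=bot.get_obs(); Rt=pose(25)
print('travel',((np.array(o['position'])-[619.2,32.6,100.5])@Rt).round(2),'F tool',(np.array(o['ft_force'])@Rt).round(1),o['gripper_width'])
W=wcloud()
for nm,lo,hi in(('knob',(0,120,30),(8,255,255)),):
    q=wpts(W,lo,hi,((570,660),(-10,80),(95,160))); print(nm,len(q),q.mean(0) if len(q) else '', np.percentile(q@Rt,[1,50,99],axis=0).round(1) if len(q) else '')
E
```

```text
travel [  0.17  -0.21 -11.91] F tool [-2.5  0.6  9.8] 25.098928715901753
knob 2832 [600.06684958  35.49131413 135.00822707] [[-602.6  106.7  123.5]
 [-590.8  118.8  125.1]
 [-582.1  130.5  144.2]]
```

{"method": "step_arm", "body": {
  "moves": [
    [[0, 5, 0], [0, 0, 0], 15],
    [[0, 10, 0], [0, 0, 0], 15],
    [[0, 10, 0], [0, 0, 0], 15],
    [[0, 10, 0], [0, 0, 0], 15],
    [[0, 10, 0], [0, 0, 0], 15],
    [[0, 10, 0], [0, 0, 0], 15],
    [[0, 10, 0], [0, 0, 0], 15],
    [[0, 8, 0], [0, 0, 0], 15],
    [[0, 2, 0], [0, 0, 0], 15],
    [[0, 0, 0], [0, 0, 0], 15]
  ]
}}

```text
time: 14.55
position: [624.3, 107.5, 111.0]
orientation: [3.141, 0.435, 3.002]
ft_force: [5.3, 0.2, -8.4]
gripper_width: 25.4
grasp_force: 40.0
```

```bash
cat > k.py <<'E'
from h import *
o=bot.get_obs(); Rt=pose(25)
print('from home',((np.array(o['position'])-[619.2,32.6,100.5])@Rt).round(2),'F tool',(np.array(o['ft_force'])@Rt).round(1),o['gripper_width'])
W=wcloud()
q=wpts(W,(0,120,30),(8,255,255),((570,670),(-10,150),(95,160))); print(len(q), (np.percentile(q@Rt,[1,50,99],axis=0)).round(1) if len(q) else '')
E
python3 k.py
```

```text
from home [  0.44  74.86 -11.78] F tool [-1.2  0.9  9.8] 25.422061033775158
2835 [[-602.4  181.7  123.7]
 [-590.4  193.9  125.2]
 [-581.7  205.6  144.7]]
```

{"method": "step_arm", "body": {
  "moves": [
    [[0, 0, 4], [0, 0, 0], 15],
    [[0, 0, 4], [0, 0, 0], 15],
    [[0, 0, 4], [0, 0, 0], 15],
    [[0, 0, 0], [0, 0, 0], 15],
    [[0, 0, 0], [0, 0, 0], 15]
  ]
}}

```text
time: 15.22
position: [629.2, 106.7, 100.5]
orientation: [3.141, 0.435, 3.002]
ft_force: [2.1, -0.4, -2.9]
gripper_width: 25.2
grasp_force: 40.0
```

```bash
python3 k.py
```

```text
from home [ 0.36 74.77 -0.19] F tool [-0.7 -0.1  3.5] 25.181739967795504
2845 [[-602.4  181.6  135.3]
 [-590.5  193.8  136.8]
 [-581.8  205.5  156.7]]
```

The pin dropped into the notch. I'll release and retract.

{"method": "step_arm", "body": {
  "moves": [
    [[0, 0, 0], [0, 0, 0], 40],
    [[0, 0, 0], [0, 0, 0], 44],
    [[0, 0, 0], [0, 0, 0], 44],
    [[0, 0, -15], [0, 0, 0], 44],
    [[0, 0, -35], [0, 0, 0], 44],
    [[0, 0, -40], [0, 0, 0], 44],
    [[0, 0, -40], [0, 0, 0], 44],
    [[0, 0, 0], [0, 0, 0], 44],
    [[0, 0, 0], [0, 0, 0], 44]
  ]
}}

```text
time: 16.4
position: [574.8, 114.3, 218.4]
orientation: [3.14, 0.435, 3.002]
ft_force: [0.5, -0.1, -0.8]
gripper_width: 44.1
grasp_force: 0.0
```

```bash
python3 - <<'E'
from h import *
W=wcloud(); Rt=pose(25)
q=wpts(W,(0,120,30),(8,255,255),((585,670),(60,150),(95,160))); a=q@Rt; lo=np.percentile(a,1,axis=0); t=a[a[:,2]<lo[2]+3]
print('top y',np.percentile(t[:,1],[1,99]).mean(),'z',np.median(t[:,2]),'(before: 118.2, ~136.7; want y+75)')
k=wpts(W,(45,80,40),(85,255,255),((600,670),(280,345),(40,80))); r=wpts(W,(0,120,40),(8,255,255),((600,670),(235,285),(40,80)))
w=wpts(W,(0,0,120),(179,40,255),((600,690),(235,345),(20,90)))
print(len(k),len(r),len(w),k.mean(0) if len(k) else '',r.mean(0) if len(r) else '')
print(bot.get_obs()['position'],bot.get_obs()['time'])
cv2.imwrite('pics/w5.png',W[0])
E
```

```text
top y 193.59075598851157 z 136.5373461978125 (before: 118.2, ~136.7; want y+75)
364 380 5827 [627.67329301 310.90456861  56.73168848] [631.85185899 259.85674159  57.19146128]
[574.72339139 114.16530529 217.76973725] 16.45
```

```bash
cat > kk.py <<'E'
from h import *
W=wcloud(); Rt=pose(25,5)
w=wpts(W,(0,0,120),(179,40,255),((600,660),(235,345),(20,70))); 
n=-Rt[:,2]; d=w@n; h,e=np.histogram(d,bins=np.arange(d.min(),d.max(),1)); p0=e[h.argmax()]+.5
pl=w[abs(d-p0)<4]; m=pl.mean(0); nn=np.linalg.svd(pl-m)[2][2]; nn*=np.sign(nn[2]); print('normal',nn.round(3),'lean',np.degrees(np.arccos(nn[2])).round(1),'yaw',np.degrees(np.arctan2(-nn[1],-nn[0])).round(1))
C={}
for nm,lo,hi,box in(('green',(45,80,40),(85,255,255),((600,670),(280,345),(35,85))),('red',(0,120,40),(8,255,255),((600,670),(235,285),(35,85)))):
    a=wpts(W,lo,hi,box)@Rt; l=np.percentile(a[:,2],2); t=a[a[:,2]<l+2.5]; lo_,hi_=np.percentile(t,[1,99],axis=0)
    c=np.r_[((lo_+hi_)/2)[:2],np.median(t[:,2])]; C[nm]=Rt@c; print(nm,len(a),len(t),(hi_-lo_).round(1),C[nm].round(1),'above panel',(n@C[nm]-p0).round(1))
v=C['green']-C['red']; print('yaw keys',np.degrees(np.arctan2(-v[0],v[1])),np.linalg.norm(v))
to(C['green']-80*Rt[:,2],Rt,False); to(C['green'],Rt,False)
E
python3 kk.py
```

```text
normal [-0.436 -0.037  0.899] lean 26.0 yaw 4.9
green 365 243 [17.9 18.2  3. ] [627.1 312.7  59. ] above panel 14.4
red 386 267 [18.1 17.4  2.8] [632.  261.   59.3] above panel 14.6
yaw keys 5.412459094963653 51.91009371518081
turn [ -5.45  -0.14 -11.8 ] shift(target axes) [  4.  193.3  93. ] tcp [574.7 114.1 217.4] t 16.5 w 44.2 g 0.0
turn [ -5.45  -0.14 -11.8 ] shift(target axes) [  4.  193.3 173. ] tcp [574.7 114.1 217.4] t 16.5 w 44.2 g 0.0
```

{"method": "step_arm", "body": {
  "moves": [
    [[0, 0, 0], [-2.72, -0.07, -5.9], 30],
    [[0, 0, 0], [-2.72, -0.07, -5.9], 20],
    [[0, 38, 0], [0, 0, 0], 10],
    [[0, 38, 0], [0, 0, 0], 0],
    [[0, 38, 0], [0, 0, 0], 0],
    [[0, 38, 0], [0, 0, 0], 0],
    [[4, 41, 30], [0, 0, 0], 0],
    [[0, 0, 40], [0, 0, 0], 0],
    [[0, 0, 0], [0, 0, 0], 0],
    [[0, 0, 0], [0, 0, 0], 0]
  ],
  "force": 10
}}

```text
time: 17.75
position: [584.2, 308.5, 153.8]
orientation: [-3.141, 0.438, -3.055]
ft_force: [0.6, 0.1, 1.2]
gripper_width: 0.6
grasp_force: 0.0
```

```bash
python3 kk.py; python3 -c "
from h import *
W=wcloud();cv2.imwrite('pics/w6.png',W[0])"
```

```text
normal [-0.435 -0.037  0.9  ] lean 25.9 yaw 4.9
green 612 468 [18.1 17.6  2.6] [627.5 312.9  59.2] above panel 14.1
red 581 450 [18.  17.8  2.6] [631.6 261.8  59. ] above panel 14.1
yaw keys 4.616775167688428 51.24706526562726
turn [ 0.01  0.15 -0.03] shift(target axes) [ 1.   0.6 24.7] tcp [584.4 308.6 154.5] t 17.8 w 0.3 g 0.0
turn [ 0.01  0.15 -0.03] shift(target axes) [  1.    0.6 104.7] tcp [584.4 308.6 154.5] t 17.8 w 0.3 g 0.0
```

View pics/w6.png

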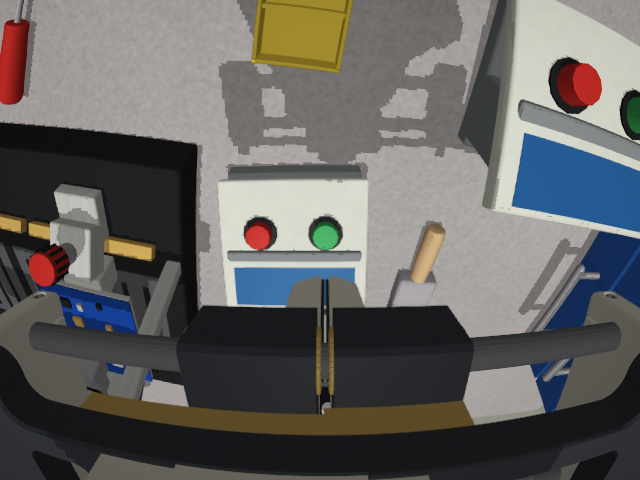

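The wrist view shows the closed fingers directly above the green key at (325,235), with the red key at (260,235). Before descending I'll check that the large console on the right clears the gripper body.

```bash
python3 - <<'E'
from h import *
d=np.load('side.npz'); P=d['P'][d['z']>0]; s=np.load('scene.npz'); P=np.vstack([P,s['P'][s['z']>0]]); P=np.vstack([P,])
Rt=pose(25,5); T=np.array([627.4,312.9,59.2]); L=(P-T)@Rt
# gripper body box when pressing: z<-75, |x|<45,|y|<105
m=(abs(L[:,0])<50)&(abs(L[:,1])<110)&(L[:,2]<-60)&(L[:,2]>-200); print(m.sum(), P[m].mean(0) if m.any() else '')
m=(P[:,1]>340)&(P[:,1]<520)&(P[:,0]>430)&(P[:,0]<680)&(P[:,2]>30)&(P[:,2]<160); print(np.percentile(P[m],[1,99],axis=0).round())
E
```

```text
26 [555.69648227 411.84213091  98.5897755 ]
[[433. 342.  32.]
 [658. 519. 103.]]
```

{"method": "step_arm", "body": {
  "moves": [
    [[1, 0.6, 30], [0, 0, 0], 0],
    [[0, 0, 30], [0, 0, 0], 0],
    [[0, 0, 25], [0, 0, 0], 0],
    [[0, 0, 12], [0, 0, 0], 0],
    [[0, 0, 5], [0, 0, 0], 0],
    [[0, 0, 0], [0, 0, 0], 0],
    [[0, 0, 0], [0, 0, 0], 0],
    [[0, 0, 0], [0, 0, 0], 0]
  ]
}}

```text
time: 18.85
position: [626.3, 313.2, 61.3]
orientation: [3.141, 0.439, -3.054]
ft_force: [-0.2, -1.6, -0.6]
gripper_width: 0.5
grasp_force: 0.0
```

```bash
cat > f.py <<'E'
from h import *
Rt=pose(25,5); o=bot.get_obs()
print('F along -z',(-np.array(o['ft_force'])@Rt).round(2)); to((627.4,312.9,59.2),Rt,False)
E
python3 f.py
```

```text
F along -z [-0.57  1.55 -0.44]
turn [0.01 0.13 0.01] shift(target axes) [-0.1 -0.4  2.3] tcp [626.3 313.2  61.3] t 18.85 w 0.5 g 0.0
```

{"method": "step_arm", "body": {
  "moves": [
    [[0, 0, 1], [0, 0, 0], 0],
    [[0, 0, 1], [0, 0, 0], 0],
    [[0, 0, 0], [0, 0, 0], 0],
    [[0, 0, 0], [0, 0, 0], 0]
  ]
}}

```text
time: 19.35
position: [627.2, 313.2, 58.8]
orientation: [-3.142, 0.438, -3.054]
ft_force: [-0.0, 0.2, 1.0]
gripper_width: 0.2
grasp_force: 0.6
```

{"method": "step_arm", "body": {
  "moves": [
    [[0, 0, 1], [0, 0, 0], 0],
    [[0, 0, 0], [0, 0, 0], 0],
    [[0, 0, 0], [0, 0, 0], 0]
  ]
}}

```text
time: 19.73
position: [627.6, 313.2, 58.0]
orientation: [-3.142, 0.438, -3.054]
ft_force: [-1.6, 0.3, 1.4]
gripper_width: 0.4
grasp_force: 1.2
```

{"method": "step_arm", "body": {
  "moves": [
    [[0, 0, 0.7], [0, 0, 0], 0],
    [[0, 0, 0], [0, 0, 0], 0],
    [[0, 0, 0], [0, 0, 0], 0]
  ]
}}

```text
time: 20.1
position: [627.9, 313.2, 57.3]
orientation: [-3.142, 0.438, -3.054]
ft_force: [-2.2, 0.7, 3.6]
gripper_width: 0.5
grasp_force: 2.0
```

{"method": "step_arm", "body": {
  "moves": [
    [[0, 0, 0.7], [0, 0, 0], 0],
    [[0, 0, 0], [0, 0, 0], 0],
    [[0, 0, 0], [0, 0, 0], 0]
  ]
}}

```text
time: 20.48
position: [628.2, 313.3, 56.6]
orientation: [-3.142, 0.438, -3.054]
ft_force: [-0.7, 0.7, 3.0]
gripper_width: 0.6
grasp_force: 1.9
```

{"method": "step_arm", "body": {
  "moves": [
    [[0, 0, 0.9], [0, 0, 0], 0],
    [[0, 0, 0], [0, 0, 0], 0],
    [[0, 0, 0], [0, 0, 0], 0]
  ]
}}

```text
time: 20.85
position: [628.6, 313.3, 55.8]
orientation: [-3.142, 0.438, -3.054]
ft_force: [-0.3, 0.6, 3.1]
gripper_width: 0.3
grasp_force: 1.3
```

{"method": "step_arm", "body": {
  "moves": [
    [[0, 0, 0.7], [0, 0, 0], 0],
    [[0, 0, 0], [0, 0, 0], 0],
    [[0, 0, 0], [0, 0, 0], 0]
  ]
}}

```text
time: 21.22
position: [628.8, 313.3, 55.1]
orientation: [-3.141, 0.438, -3.054]
ft_force: [0.1, 0.9, 1.8]
gripper_width: 0.3
grasp_force: 1.1
```

```bash
python3 f.py
```

```text
F along -z [ 0.88 -0.87  1.53]
turn [-0.    0.09  0.01] shift(target axes) [-0.4 -0.3 -4.3] tcp [628.8 313.3  55.1] t 21.23 w 0.3 g 1.08
```

{"method": "step_arm", "body": {
  "moves": [
    [[0, 0, 0.5], [0, 0, 0], 0],
    [[0, 0, 0], [0, 0, 0], 0],
    [[0, 0, 0], [0, 0, 0], 0]
  ]
}}

```text
time: 21.6
position: [629.0, 313.3, 54.7]
orientation: [-3.141, 0.438, -3.054]
ft_force: [0.4, 0.6, 1.4]
gripper_width: 0.5
grasp_force: 0.9
```

The force has passed its peak and reached the valley, so the key has clicked. I'll retract and verify.

{"method": "step_arm", "body": {
  "moves": [
    [[0, 0, -3], [0, 0, 0], 0],
    [[0, 0, -6], [0, 0, 0], 0],
    [[0, 0, -30], [0, 0, 0], 0],
    [[0, 0, -40], [0, 0, 0], 0],
    [[0, 0, -40], [0, 0, 0], 0],
    [[0, 0, 0], [0, 0, 0], 0],
    [[0, 0, 0], [0, 0, 0], 0]
  ]
}}

```text
time: 22.48
position: [578.4, 308.7, 161.8]
orientation: [-3.141, 0.437, -3.054]
ft_force: [-1.3, -0.1, -0.2]
gripper_width: 0.5
grasp_force: 0.0
```

```bash
python3 kk.py; python3 - <<'E'
from h import *
c=read_camera('side'); cv2.imwrite('pics/end.png',c['pixels']); P=cloud(c)
m=(cv2.inRange(cv2.cvtColor(c['pixels'],cv2.COLOR_BGR2HSV),(6,120,60),(22,255,255))>0)
q=P[m&(P[...,1]<-190)&(P[...,1]>-270)&(P[...,2]>10)&(P[...,0]>560)&(P[...,0]<650)]; print('jar',len(q),np.percentile(q,[2,98],axis=0).round(1))
E
```

```text
normal [-0.435 -0.037  0.9  ] lean 25.9 yaw 4.8
green 569 431 [17.5 17.2  2.7] [627.2 313.1  59. ] above panel 14.4
red 551 432 [17.8 17.8  2.6] [631.8 261.9  59.1] above panel 14.4
yaw keys 5.114052211333896 51.36386128941967
turn [-0.05 -0.01  0.02] shift(target axes) [-1.2  0.2 33.4] tcp [578.4 308.6 161.2] t 22.52 w 0.3 g 0.0
turn [-0.05 -0.01  0.02] shift(target axes) [ -1.2   0.2 113.4] tcp [578.4 308.6 161.2] t 22.52 w 0.3 g 0.0
jar 174 [[ 591.6 -240.3   13.6]
 [ 616.1 -216.8   64.7]]
```

View pics/end.png

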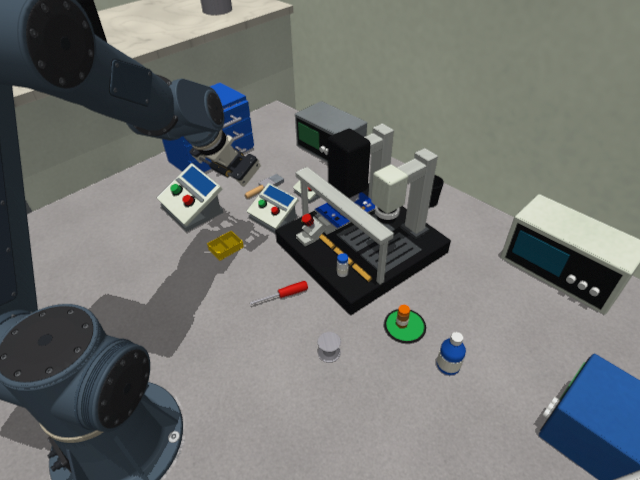

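The jar is upright on the mat at (404,318), the carriage is at the nozzle with the knob at (307,222), and both keys are up. I'll hand in.

```bash
python3 -c "
from plant import bot
print(bot.job_done())"
```

```text
the job is handed in; nothing more can be done
None
```

I handed the job in at about 22.5 s of the 72 s allowed, and no verdict came back: by my measurements the jar stands upright about 10 mm off the mat's centre, the carriage is one notch over at the nozzle with the plunger home, and the green key passed its click at an estimated 4–5 mm and came back up.

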